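# Sweep the flywheels into the parts bay

### The job

Pick up the wooden bench sweeper by its upright handle and use it to push both loose nickel flywheels along the counter until they lie wholly inside the three-sided wooden parts bay; do not touch the flywheels with the gripper. Then stand the sweeper upright on the counter, outside the bay, and let go of it.

Things in the scene. Friction and masses are not known exactly. Their poses are not given: they have to be found in the camera images.
- sweeper: Loose wooden bench sweeper standing upright, about 0.25 kg: a pale bar 130 mm long (its y), 30 mm thick (x), 30 mm high, with one upright darker handle on its middle, 24 mm (x) by 30 mm (y), from 30 to 110 mm above the underside. Origin: centre of the underside, z up. The alike +x and -x faces push. At the start its x is within 40 degrees of the bay's x.
- flywheel_a: One of two equal nickel flywheels: plain metal disc lying flat, 40 mm across, 16 mm thick, with a hub 14 mm across 6 mm proud on top; about 0.12 kg, slides when pushed. Origin: centre of the underside, z up. Starts 50 to 150 mm out from the bay's mouth, at bay y -24 to -42 mm. The domed bell and the toothed brass gear are not flywheels.
- flywheel_b: The other flywheel, equal to flywheel_a; it starts 50 to 150 mm out from the bay's mouth, at bay y +24 to +42 mm.
- bay: Dark wooden three-sided bay fixed to the counter, no floor, open in front and above: inside 180 mm wide, 120 mm deep; walls 35 mm high, 8 mm thick. Origin on the counter, middle of the mouth; +x runs in to the back wall, y across, z up. The mouth faces the world's -y within 20 degrees. For 200 mm in front only the flywheels lie within 80 mm of its axis; things up to 65 mm tall stand beside.
Mind the look-alikes: they are no part of the job. Leave any orange or red look-alike of the flywheel_a alone.

How it is judged:
By the outcome, as a careful person would: the job done as asked, in the order asked, and still so for the second after the job is handed in, with the robot touching nothing.
It also fails if it takes over 38 s, if anything falls off the work surface, if the arm or the gripper's body presses on something with over 40 N, if the wrist force passes 120 N, or if a joint passes its speed limit or range.

### The arm

A 6-joint arm with a two-finger parallel gripper is mounted at the origin on the work surface. World frame = base frame: x ahead of the robot, y to its left, z up, the work surface at z = 0. Lengths are in m, angles in degrees, forces in N, time in s.
With the tool pointing down it reaches from about 0.35 to 0.875 m from the base axis. Payload 4.2 kg.
Tool frame: the origin (TCP) lies midway between the tips of the shut fingers; the grasp point (between the pads) lies 19 mm behind it; z points along the fingers, y is the direction in which the jaws open and shut (so a half turn about z gives the same grasp; the last joint's range is limited). The gripper opens to 87 mm and grips with 3 to 60 N. Pads are 19 mm wide; open, the fingers measure 117 mm over their backs; the gripper's body (75 mm by 190 mm) begins 51 mm behind the grasp point.
Start: joints at [-50.099, 22.042, 0.453, 0, -68.411, -14.817], TCP at [0.265, -0.566, 0.223] pointing down, gripper open.
Joint ranges: [-179.83, 179.83], [-69.29, 118.12], [-61.27, 80.66], [-181.25, 117.63], [-171.15, -9.14], [-177.46, 177.46]. Speed limits (degrees/s): [159.86, 159.86, 180, 180, 180, 180].

### API

Orientations are given as a 3x3 rotation matrix whose columns are the frame's x, y, z axes.
In Python, from station import r gives the robot as it stands.
- The arm moves only by the tool play_rows, never from a script. Its argument "commands" is a list that holds one entry, the list of rows, each a list of 7 numbers: the shift along the world's x, y, z in m, then the turn, a rotation vector about the world's x, y, z in rad, then the closure, from 0 (fully open) to 1 (shut). A call has 1 to 5 rows; each row is the pose to reach, as a shift and turn from the pose commanded when the call began; what a row does not reach only later rows make up. A row lasts 1/10 s, in which the tool goes at most 50 mm and 8.59 degrees, less where a joint would pass 70% of its speed; a pose out of reach is approached as far as the arm can. A call with a gripper value outside its range is refused whole. The fingers move at their own pace and stop on an object; the grip force is fixed at half the most. Time passes only in rows, so rows that repeat a pose let the fingers close. It gives the time, the measured TCP pose, the force and the opening at its end, in the units of the state.
- r.sense(): the state, without advancing time (a new reading comes with each control period).
- r.capture(name): name is "scene" or "top"; returns a dict with "image" (384x512x3 uint8, red, green, blue), "range_z" (384x512 float32, m along the optical axis (not along the pixel's ray), 0 where there is no reading), "intrinsics" (3x3 intrinsics, pixels), "extrinsics" (4x4, takes a point from camera to world coordinates). Camera axes: x right, y up, looking along -z (the intrinsics and any distortion apply to the point x, -y, -z); pixel columns grow to the right and rows downward; lengths in m; the calibration is good to about 2 mm. A picture is of the moment at which its call begins.
- r.finish_job(): hands the job in, once; it reports no verdict.
The state is a dict: "time_s": time; "joints": joint angles; "joint_velocities": joint speeds; "effort": joint torques, N m; "tcp_pos": TCP position; "ee_rot": TCP orientation; "wrist_force": force on the tool from outside, world axes, zero at the start; "moment": the same for the moment, N m; "gripper_width": opening from 0.0 (shut) to 1.0 (fully open).
Only numpy, scipy, OpenCV 4.12 (cv2) and the standard library are available. Lean on these libraries where they do the work, as an engineer would, in place of code of your own. Each camera call takes 0.05 s, during which the arm holds its last target. There are 200 camera calls.

## Working session

There is one attempt and no reset: what is moved stays moved. The work goes in short steps, Python scripts to look and compute and a tool call to move; the robot and the scene stay as the last step left them, time stands still between calls to the robot, and variables do not carry over. Pictures are saved under pics/ and viewed, about 8 in all and at most 12, crops included, and the job is handed in when it is done.

Besides the shell and the picture viewer there is one more tool, called after ">>>" as name(argument=value, ...), one argument or row to a line, values as JSON. play_rows: Moves the arm, as the interface text tells. Its arguments: {"type":"object","properties":{"commands":{"type":"array","items":{"type":"array","items":{"type":"array","items":{"type":"number"}}}}},"required":["commands"]}

```bash
mkdir -p pics; python3 - <<'E'
from station import r
import cv2,numpy as np
for n in("scene","top"):
    c=r.capture(n); cv2.imwrite(f"pics/{n}0.png",cv2.cvtColor(c["image"],cv2.COLOR_RGB2BGR)); np.savez(f"{n}0.npz",**c)
    print(n,c["intrinsics"],c["extrinsics"].round(3),(c["range_z"]>0).mean())
s=r.sense();print(s)
a,b=[cv2.imread(f"pics/{n}0.png") for n in("scene","top")]
cv2.imwrite("pics/both.png",np.vstack([a,b])[:, :]) 
E
```

```text
scene [[420.52254333   0.         249.4685502 ]
 [  0.         420.52254333 189.81337567]
 [  0.           0.           1.        ]] [[ 0.244 -0.683  0.689  1.251]
 [ 0.97   0.165 -0.181 -0.235]
 [ 0.01   0.712  0.702  0.739]
 [ 0.     0.     0.     1.   ]] 0.996002197265625
top [[487.05183531   0.         250.19501584]
 [  0.         487.05183531 197.0934032 ]
 [  0.           0.           1.        ]] [[-0.007  0.985 -0.171  0.394]
 [-1.    -0.006  0.008 -0.061]
 [ 0.007  0.171  0.985  1.093]
 [ 0.     0.     0.     1.   ]] 0.99615478515625
{'time_s': 0.1, 'joints': array([-5.01002287e+01,  2.20870123e+01,  3.90495460e-01, -2.35669935e-02,
       -6.84105737e+01, -1.48159388e+01]), 'joint_velocities': array([-0.03039607, -0.10645478,  0.22133313,  0.00498195,  0.00122182,
       -0.10572379]), 'effort': array([-3.21972229e-04, -3.91689813e+01,  1.87934339e+01,  4.23182219e+00,
        1.34311398e-02, -8.66898131e-05]), 'tcp_pos': array([ 0.26475767, -0.56559086,  0.22158631]), 'ee_rot': array([[-9.05752716e-01, -4.23805612e-01, -9.05482502e-04],
       [-4.23806565e-01,  9.05751166e-01,  1.67920774e-03],
       [ 1.08484167e-04,  1.90469640e-03, -9.99998180e-01]]), 'wrist_force': array([-1.10758326,  0.70295784, -0.21937467]), 'moment': array([-0.04078358,  0.0512891 ,  0.03960542]), 'gripper_width': 0.9967832417016063}
```

View pics/top0.png

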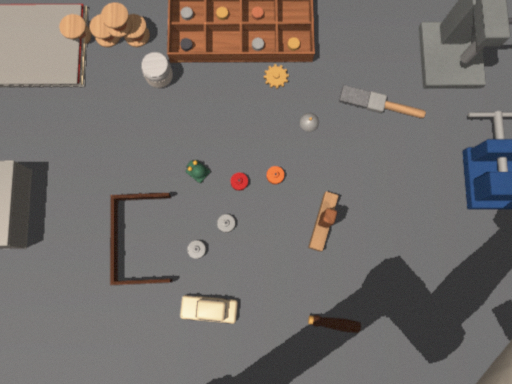

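View pics/scene0.png

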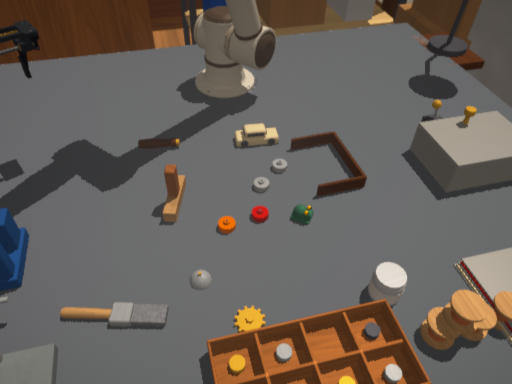

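The top view shows the bay at (110–170, 193–285) with its mouth to the right. There are two grey hubbed discs, at (227,223) and (197,249), and the sweeper is at (323,222) with its handle at (329,216).

The look-alikes are red (239,181), orange (276,175), the domed bell (309,122) and the brass gear (276,76). The grey discs fit: they are nickel, have a hub, and lie in front of the mouth.

```bash
cat >h.py <<'E'
import numpy as np,cv2
def cloud(c):
    K,E,z=c["intrinsics"],c["extrinsics"],c["range_z"]
    v,u=np.indices(z.shape); 
    P=np.stack([(u-K[0,2])/K[0,0]*z,-(v-K[1,2])/K[1,1]*z,-z],-1)
    W=P@E[:3,:3].T+E[:3,3]; W[z<=0]=np.nan
    return W
def ray(c,u,v,h):
    K,E=c["intrinsics"],c["extrinsics"]
    d=E[:3,:3]@np.array([(u-K[0,2])/K[0,0],-(v-K[1,2])/K[1,1],-1]);o=E[:3,3]
    return o+d*(h-o[2])/d[2]
def rect(P): 
    (c,s,a)=cv2.minAreaRect((P[:,:2]*1000).astype(np.float32)); return np.round(c,1),np.round(s,1),round(a,1)
E
cat >m.py <<'E'
from h import *
for n in("scene","top"):
    c=dict(np.load(n+"0.npz"));W=cloud(c)
    x,y,z=W[...,0],W[...,1],W[...,2]; rgb=c["image"].astype(int)
    print(n,"table z",np.nanmedian(z[(abs(x-.4)<.2)&(abs(y+.1)<.2)]))
    hsv=cv2.cvtColor(c["image"],cv2.COLOR_RGB2HSV)
    def roi(cx,cy,rad,lo,hi): return (np.hypot(x-cx,y-cy)<rad)&(z>lo)&(z<hi)
    top=dict(np.load("top0.npz"))
    for nm,(u,v) in dict(fa=(227,223),fb=(197,249)).items():
        p=ray(top,u,v,.016); m=roi(p[0],p[1],.035,.009,.05)
        print(nm,p.round(4),m.sum(),rect(W[m]),"z95",np.nanpercentile(z[m],[50,95]).round(4))
    p=ray(top,323,222,.03); m=roi(p[0],p[1],.1,.02,.036);print("bar",rect(W[m]),np.nanmedian(z[m]))
    m=roi(p[0],p[1],.1,.06,.2);print("handle",rect(W[m]));m=roi(p[0],p[1],.1,.10,.2);print("handle top",rect(W[m]),np.nanpercentile(z[m],[50,90]))
    p=ray(top,141,239,.03);m=roi(p[0],p[1],.17,.028,.045)&(hsv[...,1]>90)&(hsv[...,2]<140)
    print("bay",m.sum(),rect(W[m]),np.nanmedian(z[m]))
    pts=(W[m][:,:2]*1000).round(); 
    if n=="top":
        Q=cv2.boxPoints(cv2.minAreaRect(pts.astype(np.float32)));print(Q.round(1))
        # obstacles
        ok=(z>.012)&(x>.1)&(x<.8)&(y<.3)&(y>-.6)
        k,l,st,ce=cv2.connectedComponentsWithStats(ok.astype(np.uint8))
        for i in range(1,k):
            if st[i,4]>60: q=W[l==i];print(ce[i].round(),st[i,4],q[:,:2].min(0).round(3),q[:,:2].max(0).round(3),q[:,2].max().round(3))
E
python3 m.py
python3 -c "
import cv2
a=cv2.imread('pics/top0.png')[150:300,90:350];cv2.imwrite('pics/crop.png',cv2.resize(a,None,fx=3,fy=3,interpolation=cv2.INTER_CUBIC))"
```

```text
scene table z 0.0005412611347551666
fa [ 0.5227 -0.0185  0.016 ] 160 (array([521.5, -14.6]), array([35.2, 41.1]), 75.0) z95 [0.016  0.0219]
fb [0.4655 0.0476 0.016 ] 141 (array([463.2,  50.3]), array([37.7, 40. ]), 80.8) z95 [0.016  0.0221]
bar (array([ 524.9, -230.3]), array([ 30.5, 131.8]), 71.9) 0.029777548143565702
handle (array([ 525.4, -231. ]), array([25. , 30.8]), 73.1)
handle top (array([ 525.4, -231. ]), array([24.3, 30.8]), 71.4) [0.10893036 0.11085036]
bay 491 (array([489.8, 172.1]), array([196.5, 126.7]), 1.8) 0.0337545761476602
top table z 0.0013966556890373516
fa [ 0.5227 -0.0185  0.016 ] 248 (array([521.8, -16.2]), array([37.7, 35.9]), 0.9) z95 [0.0173 0.0239]
fb [0.4655 0.0476 0.016 ] 258 (array([464.4,  48.6]), array([37.6, 37.7]), 2.4) z95 [0.0173 0.0239]
bar (array([ 524.6, -232.1]), array([ 30.3, 130.6]), 72.2) 0.030798046694449077
handle (array([ 524.3, -231.9]), array([24.3, 30.4]), 72.6)
handle top (array([ 524.4, -231.9]), array([23.8, 30.4]), 73.4) [0.1104891  0.11304196]
bay 761 (array([489.9, 169.5]), array([194.3, 127.1]), 2.2) 0.035691921504367397
[[390.  229.4]
 [394.8 102.8]
 [589.2 110.2]
 [584.4 236.7]]
[394. 108.] 499 [ 0.766 -0.479] [ 0.8   -0.306] 0.026
[478. 115.] 83 [ 0.751 -0.599] [ 0.76  -0.555] 0.07
[310. 121.] 197 [ 0.74  -0.227] [ 0.777 -0.189] 0.031
[484. 175.] 2177 [ 0.55 -0.6 ] [ 0.689 -0.558] 0.116
[197. 170.] 267 [0.617 0.023] [0.663 0.073] 0.039
[275. 175.] 238 [ 0.612 -0.145] [ 0.65  -0.109] 0.028
[239. 181.] 237 [ 0.599 -0.064] [ 0.637 -0.027] 0.027
[128. 237.] 1066 [0.389 0.102] [0.588 0.236] 0.042
[324. 221.] 904 [ 0.459 -0.265] [ 0.589 -0.199] 0.115
[226. 223.] 242 [ 0.503 -0.034] [0.541 0.002] 0.026
[196. 249.] 255 [0.446 0.03 ] [0.483 0.068] 0.027
[209. 309.] 1341 [ 0.307 -0.04 ] [0.364 0.083] 0.053
[336. 324.] 583 [ 0.286 -0.304] [ 0.322 -0.194] 0.032
[499. 369.] 794 [ 0.294 -0.339] [ 0.331 -0.285] 0.629
```

View pics/crop.png

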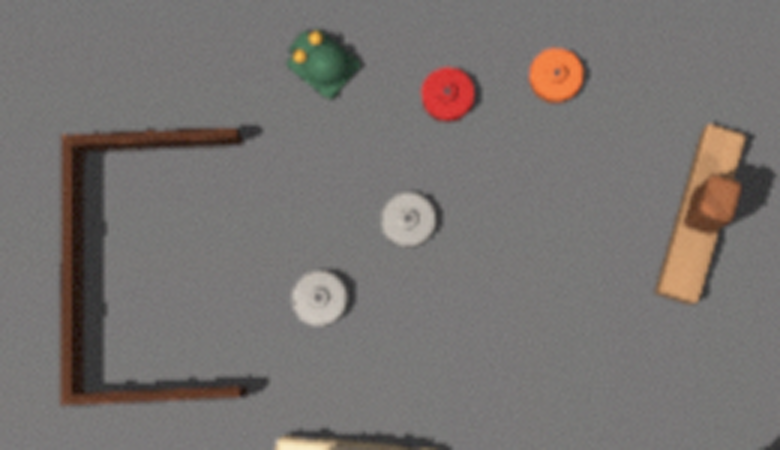

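The crop confirms the two grey hubbed discs in front of the mouth are the flywheels. Measured sizes and heights match the text:

| Thing | Position / direction |
|---|---|
| Bay mouth | (0.492, 0.107) |
| Bay +x direction | about 92° |
| Flywheel A | bay (-123, -25) mm |
| Flywheel B | bay (-56, +30) mm |
| Sweeper | (0.5245, -0.2315), its x at about 72° |

I'll approach with the jaws along the sweeper's x.

>>> play_rows(
  commands=[
    [[0.026,0.0335,0,0,0,-0.075,0],[0.052,0.067,0,0,0,-0.15,0],[0.078,0.1005,0,0,0,-0.225,0],[0.104,0.134,0,0,0,-0.3,0],[0.13,0.1675,0,0,0,-0.376,0]],
  ],
)

```text
time_s: 0.6
tcp_pos: [0.3955, -0.3969, 0.2221]
ee_rot: [[-0.998, -0.058, -0.001], [-0.058, 0.998, 0.001], [0.001, 0.001, -1.0]]
wrist_force: [1.0, -0.4, 0.1]
gripper_width: 1.005
```

>>> play_rows(
  commands=[
    [[0.026,0.0335,0,0,0,-0.075,0],[0.052,0.067,0,0,0,-0.15,0],[0.078,0.1005,0,0,0,-0.225,0],[0.104,0.134,0,0,0,-0.3,0],[0.13,0.1665,0,0,0,-0.376,0]],
  ],
)

```text
time_s: 1.1
tcp_pos: [0.5255, -0.2303, 0.2223]
ee_rot: [[-0.95, 0.312, -0.001], [0.312, 0.95, 0.0], [0.001, 0.0, -1.0]]
wrist_force: [1.7, -1.3, 0.3]
gripper_width: 1.0
```

>>> play_rows(
  commands=[
    [[0,0,-0.02,0,0,0,0],[0,0,-0.03,0,0,0,0],[0,0,-0.03,0,0,0,0]],
  ],
)

```text
time_s: 1.4
tcp_pos: [0.5234, -0.2318, 0.1903]
ee_rot: [[-0.951, 0.309, -0.005], [0.309, 0.951, 0.001], [0.005, -0.0, -1.0]]
wrist_force: [1.1, -0.2, -0.9]
gripper_width: 0.999
```

>>> play_rows(
  commands=[
    [[0.0,-0.0005,-0.03,0,0,0,0],[0.0,-0.0005,-0.06,0,0,0,0],[0.0,-0.0005,-0.09,0,0,0,0],[0.0,-0.0005,-0.115,0,0,0,0],[0,-0.0005,-0.123,0,0,0,0]],
  ],
)

```text
time_s: 1.9
tcp_pos: [0.5229, -0.2332, 0.0674]
ee_rot: [[-0.95, 0.311, -0.005], [0.311, 0.95, 0.001], [0.005, -0.001, -1.0]]
wrist_force: [-1.4, 0.4, -0.1]
gripper_width: 0.999
```

>>> play_rows(
  commands=[
    [[0,0,0,0,0,0,0.5],[0,0,0,0,0,0,0.8],[0,0,0,0,0,0,0.8],[0,0,0,0,0,0,1],[0,0,0,0,0,0,1]],
  ],
)

```text
time_s: 2.4
tcp_pos: [0.5254, -0.2326, 0.0705]
ee_rot: [[-0.951, 0.309, 0.002], [0.309, 0.951, -0.0], [-0.002, 0.0, -1.0]]
wrist_force: [-0.2, -0.3, -0.1]
gripper_width: 0.63
```

>>> play_rows(
  commands=[
    [[0,0,0,0,0,0,1],[0,0,0,0,0,0,1],[0,0,0,0,0,0,1]],
  ],
)

```text
time_s: 2.7
tcp_pos: [0.525, -0.2325, 0.0696]
ee_rot: [[-0.951, 0.309, 0.0], [0.309, 0.951, -0.0], [-0.0, -0.0, -1.0]]
wrist_force: [0.2, 0.5, -0.9]
gripper_width: 0.356
```

>>> play_rows(
  commands=[
    [[0,0,0,0,0,0,1],[0,0,0,0,0,0,1],[0,0,0,0,0,0,1],[0,0,0.002,0,0,0,1],[0,0,0.004,0,0,0,1]],
  ],
)

```text
time_s: 3.2
tcp_pos: [0.5243, -0.2324, 0.073]
ee_rot: [[-0.951, 0.309, -0.002], [0.309, 0.951, 0.001], [0.002, -0.0, -1.0]]
wrist_force: [-0.5, 0.4, -3.1]
gripper_width: 0.271
```

>>> play_rows(
  commands=[
    [[-0.004,0.006,0,0,0,0.07,1],[-0.008,0.012,0,0,0,0.14,1],[-0.013,0.019,0,0,0,0.21,1],[-0.018,0.026,0,0,0,0.28,1],[-0.022,0.032,0,0,0,0.35,1]],
  ],
)

```text
time_s: 3.7
tcp_pos: [0.5023, -0.2002, 0.0733]
ee_rot: [[-0.999, -0.039, -0.001], [-0.039, 0.999, 0.0], [0.001, 0.0, -1.0]]
wrist_force: [0.2, -0.1, -3.4]
gripper_width: 0.275
```

>>> play_rows(
  commands=[
    [[0,0,0,0,0,0,1],[0,0,0,0,0,0,1]],
  ],
)

```text
time_s: 3.9
tcp_pos: [0.5031, -0.2006, 0.0736]
ee_rot: [[-0.999, -0.035, 0.0], [-0.035, 0.999, -0.0], [-0.0, -0.0, -1.0]]
wrist_force: [0.2, 0.6, -3.4]
gripper_width: 0.274
```

```bash
cat >look.py <<'E'
from station import r
from h import *
import sys
t=sys.argv[1];print(r.sense()["tcp_pos"].round(4),r.sense()["time_s"])
for n in("top","scene"):
    c=r.capture(n);W=cloud(c);x,y,z=W[...,0],W[...,1],W[...,2]
    cv2.imwrite(f"pics/{n}{t}.png",cv2.cvtColor(c["image"],cv2.COLOR_RGB2BGR))
    hsv=cv2.cvtColor(c["image"],cv2.COLOR_RGB2HSV)
    B=(hsv[...,1]>70)&(hsv[...,0]<22)&(hsv[...,2]>110)&(z>.024)&(z<.045)&(abs(x-.49)<.12)&(y>-.3)&(y<.2)
    k,l,st,_=cv2.connectedComponentsWithStats(B.astype(np.uint8));i=1+st[1:,4].argmax()
    print(n,"bar",rect(W[l==i]),np.nanpercentile(z[l==i],[10,50,90]).round(4))
    D=(hsv[...,1]<45)&(hsv[...,2]>110)&(z>.011)&(z<.03)&(abs(x-.49)<.1)&(y>-.1)&(y<.24)
    k,l,st,_=cv2.connectedComponentsWithStats(D.astype(np.uint8))
    for i in range(1,k):
        if st[i,4]>40:print(" disc",st[i,4],rect(W[l==i]))
E
python3 look.py 1
```

```text
[ 0.5031 -0.2006  0.0736] 3.9
top bar (array([ 455.9, -195.4]), array([37. , 17.4]), 10.8) [0.0323 0.0351 0.0379]
 disc 102 (array([466.9,  59.7]), array([17. , 36.5]), 79.1)
scene bar (array([ 565.1, -203.3]), array([2.4, 0. ]), -114.9) [0.0337 0.0339 0.0341]
 disc 126 (array([464.1,  50.4]), array([39.7, 37.1]), 42.9)
 disc 146 (array([521.4, -14.5]), array([35.1, 38.8]), 75.1)
```

View pics/scene1.png

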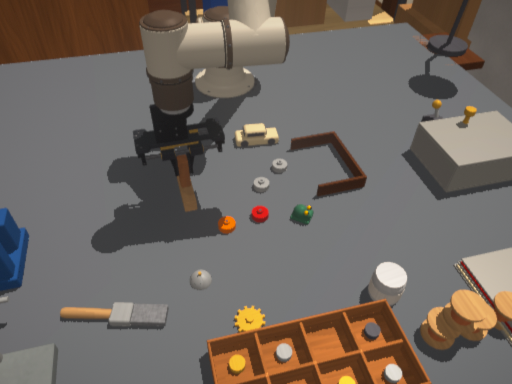

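The sweeper is held, lifted about 4 mm, with the bar near (187,190) parallel to the mouth; both discs are undisturbed. Starting the push along the bay axis.

>>> play_rows(
  commands=[
    [[-0.0005,0.015,-0.001,0,0,0,1],[-0.0015,0.045,-0.002,0,0,0,1],[-0.0025,0.075,-0.002,0,0,0,1],[-0.0037,0.105,-0.002,0,0,0,1],[-0.0042,0.12,-0.002,0,0,0,1]],
  ],
)

```text
time_s: 4.5
tcp_pos: [0.4986, -0.0783, 0.0716]
ee_rot: [[-0.999, -0.037, 0.0], [-0.037, 0.999, 0.0], [-0.0, 0.0, -1.0]]
wrist_force: [0.0, -0.4, -1.5]
gripper_width: 0.277
```

>>> play_rows(
  commands=[
    [[-0.0003,0.008,0,0,0,0,1],[-0.0006,0.018,0,0,0,0,1],[-0.001,0.028,0,0,0,0,1],[-0.0013,0.038,0,0,0,0,1],[-0.0017,0.048,0,0,0,0,1]],
  ],
)

```text
time_s: 5.0
tcp_pos: [0.497, -0.0322, 0.0715]
ee_rot: [[-0.999, -0.035, -0.0], [-0.035, 0.999, -0.0], [0.0, -0.0, -1.0]]
wrist_force: [-0.6, 0.1, -2.3]
gripper_width: 0.276
```

>>> play_rows(
  commands=[
    [[-0.0003,0.01,0,0,0,0,1],[-0.0007,0.02,0,0,0,0,1],[-0.001,0.03,0,0,0,0,1],[-0.0014,0.04,0,0,0,0,1],[-0.0017,0.05,0,0,0,0,1]],
  ],
)

```text
time_s: 5.5
tcp_pos: [0.4953, 0.0183, 0.0715]
ee_rot: [[-0.999, -0.036, -0.0], [-0.036, 0.999, -0.0], [0.0, -0.0, -1.0]]
wrist_force: [0.8, -2.1, -2.2]
gripper_width: 0.276
```

```bash
python3 look.py 2
```

```text
[0.4953 0.0183 0.0715] 5.5
top bar (array([450.5,  14.9]), array([42.1, 29. ]), 3.5) [0.0305 0.0332 0.0357]
 disc 137 (array([456.1,  50. ]), array([22. , 36.1]), 11.7)
scene bar (array([444.3,   8. ]), array([27.4,  9.3]), 2.9) [0.0299 0.0324 0.0335]
```

View pics/scene2.png

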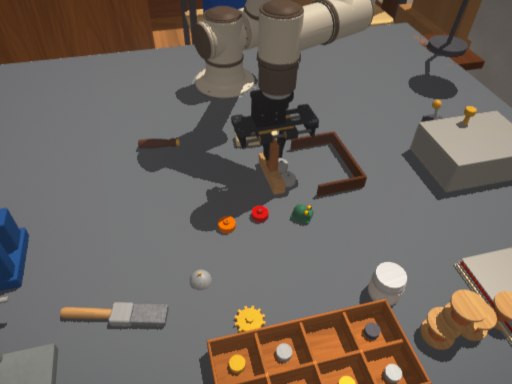

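Both discs lie against the bar, at (283,165) and (289,182), heading into the mouth. I'll carry on at the same pace and slow at the end.

>>> play_rows(
  commands=[
    [[-0.0003,0.01,0,0,0,0,1],[-0.0007,0.02,0,0,0,0,1],[-0.001,0.03,0,0,0,0,1],[-0.0014,0.04,0,0,0,0,1],[-0.0017,0.05,0,0,0,0,1]],
  ],
)

```text
time_s: 6.1
tcp_pos: [0.4936, 0.0683, 0.0715]
ee_rot: [[-0.999, -0.036, -0.0], [-0.036, 0.999, -0.0], [0.0, -0.0, -1.0]]
wrist_force: [-0.6, -1.0, -3.4]
gripper_width: 0.271
```

>>> play_rows(
  commands=[
    [[-0.0003,0.01,0,0,0,0,1],[-0.0007,0.02,0,0,0,0,1],[-0.001,0.03,0,0,0,0,1],[-0.0014,0.04,0,0,0,0,1],[-0.0017,0.05,0,0,0,0,1]],
  ],
)

```text
time_s: 6.6
tcp_pos: [0.4919, 0.1183, 0.0715]
ee_rot: [[-0.999, -0.036, -0.0], [-0.036, 0.999, -0.0], [0.0, -0.0, -1.0]]
wrist_force: [0.1, -0.8, -2.9]
gripper_width: 0.273
```

>>> play_rows(
  commands=[
    [[-0.0003,0.008,0,0,0,0,1],[-0.0005,0.014,0,0,0,0,1],[-0.0006,0.018,0,0,0,0,1],[-0.0006,0.018,0,0,0,0,1]],
  ],
)

```text
time_s: 7.0
tcp_pos: [0.4916, 0.1362, 0.0716]
ee_rot: [[-0.999, -0.036, 0.001], [-0.036, 0.999, 0.001], [-0.001, 0.001, -1.0]]
wrist_force: [1.2, -0.2, -3.6]
gripper_width: 0.274
```

>>> play_rows(
  commands=[
    [[0.0003,-0.01,0,0,0,0,1],[0.001,-0.03,0,0,0,0,1],[0.0021,-0.06,0,0,0,0,1],[0.0035,-0.1,0,0,0,0,1],[0.0049,-0.14,0,0,0,0,1]],
  ],
)

```text
time_s: 7.5
tcp_pos: [0.4961, -0.0063, 0.0717]
ee_rot: [[-0.999, -0.036, 0.0], [-0.036, 0.999, 0.0], [-0.0, 0.0, -1.0]]
wrist_force: [0.0, -0.2, -3.4]
gripper_width: 0.272
```

>>> play_rows(
  commands=[
    [[0.0014,-0.04,0,0,0,0,1],[0.0028,-0.08,0,0,0,0,1],[0.0042,-0.12,0,0,0,0,1],[0.0049,-0.14,0,0,0,0,1],[0.0049,-0.14,0,0,0,0,1]],
  ],
)

```text
time_s: 8.0
tcp_pos: [0.5006, -0.1476, 0.0715]
ee_rot: [[-1.0, -0.031, 0.0], [-0.031, 1.0, -0.0], [-0.0, -0.0, -1.0]]
wrist_force: [0.6, 0.8, -3.5]
gripper_width: 0.273
```

```bash
python3 look.py 3
```

```text
[ 0.5006 -0.1476  0.0715] 8.0
top bar (array([ 455.5, -149.6]), array([41.4, 28.7]), 2.1) [0.0305 0.0331 0.0355]
 disc 252 (array([516.2, 170.9]), array([38.1, 38.1]), 87.9)
 disc 253 (array([460.9, 169.1]), array([37.9, 37.2]), 88.9)
scene bar (array([ 563.2, -149.1]), array([2.4, 0. ]), -111.8) [0.0321 0.0322 0.0323]
 disc 118 (array([460.6, 169.6]), array([39.9, 37.9]), 0.2)
 disc 130 (array([514.9, 171.9]), array([36.7, 39.4]), 70.7)
```

View pics/top3.png

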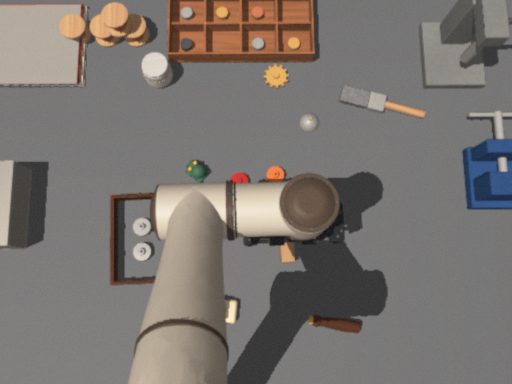

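The discs show in the bay at (142,226) and (142,251). Their centres are about 63 mm inside the mouth, so they are wholly in. Now lowering the sweeper by the 2 mm left of the lift.

>>> play_rows(
  commands=[
    [[0,0,-0.0005,0,0,0,1],[0,0,-0.001,0,0,0,1],[0,0,-0.0015,0,0,0,1],[0,0,-0.0018,0,0,0,1],[0,0,-0.0018,0,0,0,1]],
  ],
)

```text
time_s: 8.6
tcp_pos: [0.5012, -0.1441, 0.0697]
ee_rot: [[-0.999, -0.037, -0.0], [-0.037, 0.999, 0.0], [0.0, 0.0, -1.0]]
wrist_force: [-0.2, -0.7, -3.3]
gripper_width: 0.273
```

>>> play_rows(
  commands=[
    [[0,0,-0.0004,0,0,0,1],[0,0,-0.0004,0,0,0,1],[0,0,-0.0004,0,0,0,1]],
  ],
)

```text
time_s: 8.9
tcp_pos: [0.5013, -0.1445, 0.0694]
ee_rot: [[-0.999, -0.036, 0.0], [-0.036, 0.999, 0.0], [-0.0, 0.0, -1.0]]
wrist_force: [0.9, 1.1, -2.0]
gripper_width: 0.276
```

>>> play_rows(
  commands=[
    [[0,0,-0.0004,0,0,0,1],[0,0,-0.0004,0,0,0,1],[0,0,-0.0004,0,0,0,1]],
  ],
)

```text
time_s: 9.2
tcp_pos: [0.5014, -0.1445, 0.0694]
ee_rot: [[-0.999, -0.036, 0.001], [-0.036, 0.999, -0.0], [-0.001, -0.0, -1.0]]
wrist_force: [-1.0, 0.6, 2.7]
gripper_width: 0.276
```

The force has turned upward, so the sweeper is resting on the counter. Opening.

>>> play_rows(
  commands=[
    [[0,0,0,0,0,0,0.7],[0,0,0,0,0,0,0.6],[0,0,0,0,0,0,0.4],[0,0,0,0,0,0,0.2],[0,0,0,0,0,0,0]],
  ],
)

```text
time_s: 9.7
tcp_pos: [0.5012, -0.1446, 0.0689]
ee_rot: [[-0.999, -0.036, 0.0], [-0.036, 0.999, -0.0], [-0.0, -0.0, -1.0]]
wrist_force: [0.6, -0.3, 0.5]
gripper_width: 0.574
```

>>> play_rows(
  commands=[
    [[0,0,0,0,0,0,0],[0,0,0,0,0,0,0],[0,0,0,0,0,0,0],[0,0,0,0,0,0,0],[0,0,0,0,0,0,0]],
  ],
)

```text
time_s: 10.2
tcp_pos: [0.5012, -0.1445, 0.069]
ee_rot: [[-0.999, -0.036, -0.0], [-0.036, 0.999, 0.0], [0.0, 0.0, -1.0]]
wrist_force: [-0.3, -0.7, -0.2]
gripper_width: 0.972
```

Now I'll lift straight up, then back away so the cameras can see.

>>> play_rows(
  commands=[
    [[0,0,0.02,0,0,0,0],[0,0,0.05,0,0,0,0],[0,0,0.09,0,0,0,0],[0,0,0.13,0,0,0,0],[0,0,0.16,0,0,0,0]],
  ],
)

```text
time_s: 10.7
tcp_pos: [0.5017, -0.1447, 0.2318]
ee_rot: [[-0.999, -0.036, 0.003], [-0.036, 0.999, -0.0], [-0.003, -0.001, -1.0]]
wrist_force: [0.3, -0.8, -0.1]
gripper_width: 1.001
```

>>> play_rows(
  commands=[
    [[-0.02,-0.04,0,0,0,0,0],[-0.04,-0.08,0,0,0,0,0],[-0.06,-0.12,0,0,0,0,0],[-0.08,-0.16,0,0,0,0,0],[-0.1,-0.2,0,0,0,0,0]],
  ],
)

```text
time_s: 11.2
tcp_pos: [0.4001, -0.3458, 0.2291]
ee_rot: [[-0.999, -0.036, 0.0], [-0.036, 0.999, -0.0], [-0.0, -0.0, -1.0]]
wrist_force: [1.4, 0.4, 0.8]
gripper_width: 0.999
```

>>> play_rows(
  commands=[
    [[-0.02,-0.04,0,0,0,0,0],[-0.04,-0.08,0,0,0,0,0],[-0.06,-0.12,0,0,0,0,0],[-0.06,-0.12,0,0,0,0,0],[-0.06,-0.12,0,0,0,0,0]],
  ],
)

```text
time_s: 11.7
tcp_pos: [0.3403, -0.4651, 0.2284]
ee_rot: [[-0.999, -0.033, -0.001], [-0.033, 0.999, 0.001], [0.001, 0.001, -1.0]]
wrist_force: [0.0, 0.2, -0.8]
gripper_width: 0.999
```

```bash
python3 look.py 4
```

```text
[ 0.3403 -0.4651  0.2284] 11.7
top bar (array([ 501. , -145.3]), array([128.4,  29.7]), 2.2) [0.0285 0.0311 0.0336]
 disc 250 (array([516.1, 171. ]), array([38.4, 38.8]), 1.6)
 disc 254 (array([460.5, 167.8]), array([37.2, 38.5]), 49.3)
scene bar (array([ 533.9, -143. ]), array([62.1, 29.6]), 2.2) [0.028  0.03   0.0317]
 disc 111 (array([460.6, 169.7]), array([34.9, 41.1]), 67.3)
 disc 123 (array([516.1, 172. ]), array([36.6, 37.8]), 82.3)
```

View pics/scene4.png

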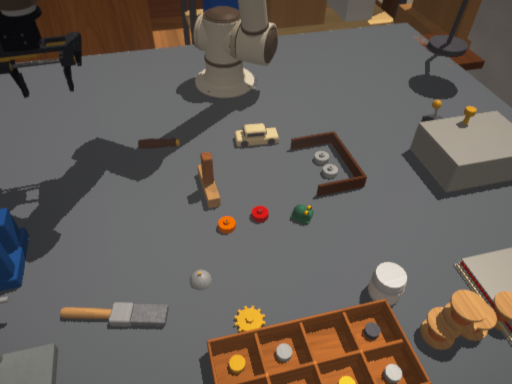

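The sweeper stands upright at (208,180), both flywheels are in the bay at (322,157) and (330,171), and the arm is clear. Handing in.

```bash
python3 -c "
from station import r
print(r.finish_job())"
```

```text
the job is handed in; nothing more can be done
None
```

The job is handed in. I gripped the sweeper by its handle, turned it square to the bay and pushed both flywheels in. I then drew it back out, stood it on the counter and let go.

Last checks, from both cameras:
- **Flywheels:** both centres are about 60–65 mm inside the mouth, so each disc's rear edge is about 40 mm in. The gripper never came near them.
- **Sweeper:** it stands upright at about (0.501, -0.145), roughly 0.25 m in front of the mouth. Its top surface measures 30 mm high, so it is flat on the counter.
- **Look-alikes:** nothing else had visibly moved.
- **Time:** the clock read about 12 s of the 38 s allowed.
- **Forces:** the wrist readings stayed within a few newtons.

No check failed. The two views agreed to about 2 mm on everything except the bar's length. The scene camera saw only half of the bar, because its colour mask missed the rest. The top view gave the full 128 mm.

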